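Shut and bar the spice rack's sliding door

ROBOT

A 7-joint arm with a two-finger parallel gripper is mounted at the origin on the work surface. World frame = base frame: x ahead of the robot, y to its left, z up, the work surface at z = 0. Lengths are in m, angles in rad, forces in N, time in s.
With the tool pointing down it reaches from about 0.425 to 0.95 m from the base axis. Payload 4.7 kg.
Tool frame: the origin (TCP) lies on the centre line of the jaws, within the pads' length; the fingertips stand robot.nose_length ahead of it and the grasp point (between the pads) lies 8 mm behind it (robot.nose_length is the distance from the TCP to the fingertips, in m); z points along the fingers, x is the direction in which the jaws open and shut, and the axes are right-handed (so a half turn about z gives the same grasp; the last joint's range is limited). The gripper opens to 85 mm and grips with 20 to 120 N. Pads are 22 mm wide; open, the fingers measure 114 mm over their backs; the gripper's body (76 mm by 85 mm) begins 54 mm behind the grasp point. The pads swing forward as they close: fully open they stand 13 mm farther back than shut.
Start: joints at [-1.351, 0.469, -0.049, 1.532, 0.024, 1.141, -0.082], TCP at [0.166, 0.654, 0.222] pointing down, gripper open.
Joint ranges: [-2.59, 2.59], [-0.33, 1.99], [-1.39, 1.29], [0.1, 2.45], [-1.04, 4.18], [0.21, 1.99], [-2.66, 2.66]. Speed limits (rad/s): [2.57, 2.57, 3.14, 3.14, 3.14, 3.14, 3.14].

INTERFACE

Orientations are given as [roll, pitch, yaw] about the fixed x, y, z axes, in that order (R = Rz(yaw) Ry(pitch) Rx(roll)).
In Python, from plant import robot gives the robot as it stands. Calls block until the motion is done:
- robot.goto(position, orientation): joint-space move of the TCP to a pose.
- robot.move_straight(position, vel=0.15, attitude=None, contact_N=None): straight line of the TCP; attitude=None keeps the orientation; vel is the mean speed in m/s. With contact_N (N) it stops when the force on the tool has changed by that much, and returns True; else False.
- robot.move_joints(angles): joint-space move.
- robot.grip(opening, strength=None): opening from 0.0 (shut) to 1.0 (fully open); strength is the grip in N (None keeps the last); returns when the fingers have stopped.
- robot.sleep(seconds).
- robot.inverse_kinematics(position, orientation): joint angles nearest the present ones, or None.
- robot.sense(): the state.
- robot.grab_frame(name): name is "side" or "top" or "wrist"; returns a dict with "image" (420x560x3 uint8, red, green, blue), "range_z" (420x560 float32, m along the optical axis (not along the pixel's ray), 0 where there is no reading), "fx", "fy", "cx", "cy" (pixels), "dist_coeffs" ([k1, k2, p1, p2, k3] as OpenCV has them; the pictures are not rectified), "R" (3x3) and "t" (3): a world point X has camera coordinates R X + t. Camera axes: x right, y down, z forward; pixel columns grow to the right and rows downward; lengths in m; the calibration is good to about 2 mm. A picture is of the moment at which its call begins.
A pose or a line that the arm cannot do raises robot.IKError and nothing moves.
- robot.close_job(): hands the job in, once; it reports no verdict.
The state is a dict: "t": time; "joint_pos": joint angles; "joint_velocities": joint speeds; "effort": joint torques, N m; "tcp_pos": TCP position; "tcp_rot": TCP orientation; "wrist_force": force on the tool from outside, world axes, zero at the start; "torque": the same for the moment, N m; "opening": opening from 0.0 (shut) to 1.0 (fully open).
Only numpy, scipy, OpenCV 4.12 (cv2) and the standard library are available. Lean on these libraries where they do the work, as an engineer would, in place of code of your own. Each camera call takes 0.05 s, during which the arm holds its last target.

TASK

Without gripping anything, push the clear sliding door of the rack's lowest tier fully shut by its knob with a fingertip; then push the steel latch arm round with one finger until it lies straight across the tier with its tip over the small keeper plate on the back rim. Leave the door shut, and do not shift or lift the jars on the middle tier or the spoons.

Things in the scene. Friction and masses are not known exactly. Their poses are not given: they have to be found in the camera images.
- rack: Stepped teak rack, 320 (x) x 420 (y) mm, fixed. Origin: centre of its underside; x to its back (away from the robot), y to its left. Lowest tier: a trough at the front, x -170 to -30 mm, rims 80 mm high, left half under a fixed clear pane, right half under the sliding door. Middle tier at z 85 mm behind it with three loose jars; top tier (x 60 to 150) at z 165 with three fixed jars, tops at 240.
- door (a joint): Clear acrylic sliding door, aluminium edges, 108 (x) x 190 (y) mm, upper face at z 77 mm. Value in m: 0 = fully shut (at the rack's right, -y, end; hard stop), grows as it opens along the rack's +y, up to 0.165. Starts about half open. Friction about 1.5 N; stays where it is left.
- knob (a point): Middle of the round bamboo knob on the door: 28 mm across from 16 to 28 mm above the door's face, on a 20 mm neck, 30 mm tall; this point is 20 mm above the face (z 97 mm). In the rack frame x -99 and, with the door shut, y -70 mm; it slides with the door. Pushing it to the rack's right (-y) shuts the door.
- latch (a joint): Steel latch arm swinging level on a pivot on the front rim. Value in rad: in the rack frame the arm points along (x, y) = (sin q, cos q). 0: along +y, parallel to the rim; grows clockwise from above; 1.571: straight across the trough, tip over the keeper. Can be pushed past this, to 1.79. Starts at -0.25 to 0.3. Friction about 0.07 N m: stays where left, no spring or coasting.
- pivot (a point): Latch pivot axis, at rack x -162, y -35 mm, at the arm's half height (z 101 mm). The hub is 22 mm in diameter and reaches z 115 mm.
- latch_tip (a point): Free end of the latch arm, 125 mm from the pivot axis, at the arm's half height. The arm is a straight flat bar on edge, 8 mm thick and 22 mm tall (z 90 to 112 mm in the rack): 10 mm of air over the rims, 13 mm over the door.
- keeper (a point): Centre of the top of the keeper plate on the trough's back rim, 14 x 26 (y) mm, 6 mm high, top at z 86 mm; straight across the trough from the pivot. The arm passes 4 mm over it.
- jar1: Loose square glass jar with bamboo lid, 60 x 60 x 75 mm, 0.22 kg, the right (-y) one on the middle tier; origin at the centre of its underside. A bystander.
- jar2: Loose square glass jar with bamboo lid, 60 x 60 x 75 mm, 0.22 kg, the middle one on the middle tier; origin at the centre of its underside. A bystander.
- jar3: Loose square glass jar with bamboo lid, 60 x 60 x 75 mm, 0.22 kg, the left (+y) one on the middle tier; origin at the centre of its underside. A bystander.
- spoons: Steel measuring spoon set clipped together, about 115 x 60 x 12 mm, loose on the floor of the trough under the door. Origin at the middle of its underside. A bystander.

How it is judged:
On the way, in this order (a step that is already met when the one before it is completed fails the run):
1. the door is pushed fully shut while the latch arm is still swung clear (value of joint door below 0.006 m and value of joint latch below 0.9 rad), for 0.2 s.
2. the latch arm is swung straight across, over the keeper (value of joint door below 0.006 m and value of joint latch between 1.461 and 1.681 rad), for 0.2 s.
At the end, for the whole second after the job is handed in: The door is within 6 mm of fully shut and the latch arm lies straight across within 0.11 rad (tip centre over the keeper plate), at rest (all of step 2 and velocity of joint latch between -0.03 and 0.03 rad/s); the robot touches nothing.
It fails at once if a middle-tier jar or the spoon set is shifted or lifted by more than 15 mm (distance of any of jar1, jar2, jar3, spoons from where it was at the start of the episode above 0.015 m).
It fails at once if a middle-tier jar is tipped more than 0.3 rad (angle between any of jar1, jar2, jar3's own z axis and vertical above 0.3 rad).
It also fails if it takes over 53 s, if anything falls off the work surface, if the arm or the gripper's body presses on something with over 40 N, if the wrist force passes 120 N, or if a joint passes its speed limit or range.

## Working session

There is one attempt and no reset: what is moved stays moved. The work goes in short steps, each a Python script; the robot and the scene stay as the last script left them, time stands still between calls to the robot, and variables do not carry over. Pictures are saved under pics/ and viewed, and the job is handed in when it is done.

```bash
ls; mkdir -p pics; python3 - <<'E'
from plant import robot
import cv2,numpy as np
print(robot.nose_length, robot.sense())
for n in ["side","top","wrist"]:
    f=robot.grab_frame(n); cv2.imwrite(f"pics/{n}0.png",f["image"][:,:,::-1]); np.savez(f"{n}0.npz",**f)
    print(n,f["fx"],f["cx"],f["cy"],f["dist_coeffs"],f["R"],f["t"])
E
```

```text
pics
0.011 {'t': 0.0, 'joint_pos': array([-1.35090394,  0.46944633, -0.04856508,  1.53372527,  0.02410555,
        1.14100759, -0.08229572]), 'joint_velocities': array([-6.80873512e-04,  1.50222695e-03,  1.57176412e-03, -6.95509919e-04,
       -6.58441243e-05,  5.64906704e-04,  5.33259156e-04]), 'effort': array([ 5.06281310e-05, -5.10313046e+01, -4.63024538e-02, -2.37712204e+01,
        1.07984093e-02,  7.58553680e-03, -5.03956599e-06]), 'tcp_pos': array([0.16606513, 0.65361115, 0.22044479]), 'tcp_rot': array([3.14149892e+00, 1.99862394e-03, 1.32201612e+00]), 'wrist_force': array([ 0.13573885,  0.53578979, -0.01374036]), 'torque': array([ 0.00213697,  0.01374873, -0.02364552]), 'opening': 1.0003256959395597}
side 410.3077370029789 278.44631510858244 211.55686939761918 [-0.0701045  0.         0.         0.         0.       ] [[-0.82630451 -0.56309381 -0.01209213]
 [-0.42284187  0.63439005 -0.64711206]
 [ 0.37205592 -0.52959856 -0.762299  ]] [0.53431395 0.33604477 0.50349492]
top 495.647151322593 285.9419000901715 215.23391612496007 [-0.11339869  0.          0.          0.          0.        ] [[-0.01075136 -0.99991501  0.0073748 ]
 [-0.98612482  0.00938067 -0.16574031]
 [ 0.16565704 -0.0090544  -0.98614186]] [0.02523602 0.64254876 0.84232532]
wrist 312.0024359539062 285.06940593689694 207.98522494490945 [-0.03961012  0.          0.          0.          0.        ] [[ 0.24538171  0.96942539 -0.001495  ]
 [ 0.91858972 -0.23202076  0.31993639]
 [ 0.30980759 -0.07987983 -0.94743784]] [-0.67328995 -0.04223829  0.38189491]
```

View pics/top0.png

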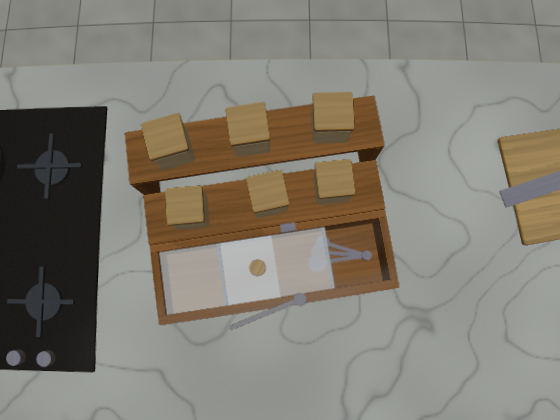

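View pics/side0.png

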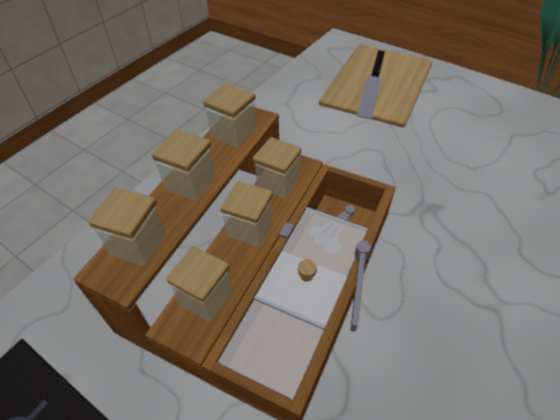

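The top view shows the knob near (258,268), the latch hub at (299,299), the latch tip near (232,326) and the keeper at (288,228). The rack is turned slightly, with its front toward the robot. I'll refine these points with masks.

```bash
cat > h.py <<'E'
import numpy as np,cv2
def ray(f,uv):
    K=np.array([[f["fx"],0,f["cx"]],[0,f["fy"],f["cy"]],[0,0,1]],float)
    p=cv2.undistortPoints(np.array([[uv]],float),K,np.array(f["dist_coeffs"],float))[0,0]
    R=np.array(f["R"]);t=np.array(f["t"])
    return -R.T@t, R.T@np.array([p[0],p[1],1.])
def onz(f,uv,z):
    c,d=ray(f,uv); return c+d*(z-c[2])/d[2]
def proj(f,X):
    K=np.array([[f["fx"],0,f["cx"]],[0,f["fy"],f["cy"]],[0,0,1]],float)
    r,_=cv2.Rodrigues(np.array(f["R"]))
    return cv2.projectPoints(np.array(X,float).reshape(-1,3),r,np.array(f["t"]),K,np.array(f["dist_coeffs"],float))[0][:,0]
def tri(fs,uvs):
    A=np.zeros((3,3));b=np.zeros(3)
    for f,uv in zip(fs,uvs):
        c,d=ray(f,uv);d=d/np.linalg.norm(d);P=np.eye(3)-np.outer(d,d);A+=P;b+=P@c
    return np.linalg.solve(A,b)
E
python3 - <<'E'
import numpy as np,cv2
f=np.load("top0.npz");im=f["image"][:,:,::-1]
c=im[190:340,140:410];cv2.imwrite("pics/topz.png",cv2.resize(c,None,fx=2.9,fy=2.9,interpolation=cv2.INTER_CUBIC))
f=np.load("side0.npz");im=f["image"][:,:,::-1]
c=im[190:390,210:410];cv2.imwrite("pics/sidez.png",cv2.resize(c,None,fx=3,fy=3,interpolation=cv2.INTER_CUBIC))
E
```

```text
(no output)
```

View pics/topz.png

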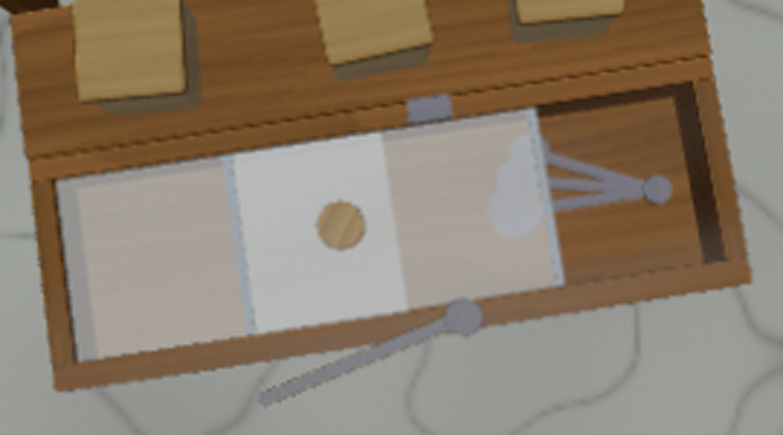

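View pics/sidez.png

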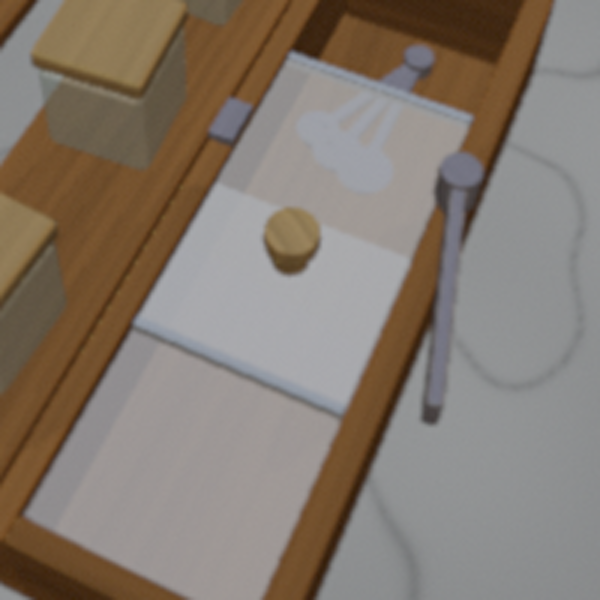

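```bash
python3 - <<'E'
import numpy as np,cv2
from h import *
f=np.load("top0.npz");s=np.load("side0.npz")
g=lambda x,y:(140+x/2.9,190+y/2.9); q=lambda x,y:(210+x/3,190+y/3)
# knob contour in top
im=f["image"];hsv=cv2.cvtColor(im,cv2.COLOR_RGB2HSV)
m=cv2.inRange(hsv,(8,90,90),(30,255,255));w=np.zeros_like(m);w[255:282,244:272]=m[255:282,244:272]
c=max(cv2.findContours(w,0,1)[0],key=cv2.contourArea);ck,rk=cv2.minEnclosingCircle(c);print("knob px",ck,rk)
P={}
for n,a,b,z in [("hub",(463,317),(461,171),.115),("keeper",(430,108),(233,119),.086),("knob",(340,225),(293,235),.107),("tip",(265,400),(433,408),.112)]:
    ua=g(*a);ub=q(*b);p=onz(f,ua,z);P[n]=p
    print(n,np.round(p,4),"side",np.round(onz(s,ub,z),4),"tri",np.round(tri([f,s],[ua,ub]),4))
print("knobmask",onz(f,ck,.107))
fl=onz(f,g(57,388),.08);fr=onz(f,g(750,282),.08);print("front",fl,fr,np.linalg.norm(fl-fr))
br=onz(f,g(710,60),.085);print(br)
ye=(fl-fr)[:2];yaw1=np.arctan2(ye[1],ye[0])-np.pi/2
k=(P["keeper"]-P["hub"])[:2];print("yaw edge",yaw1,"yaw keeper",np.arctan2(k[1],k[0]),"dist",np.linalg.norm(k))
yaw=yaw1;R=np.array([[np.cos(yaw),-np.sin(yaw)],[np.sin(yaw),np.cos(yaw)]])
o=P["hub"][:2]-R@[-.162,-.035]
print("origin",o)
for n in P: print(n,R.T@(P[n][:2]-o))
for n,p in(("fl",fl),("fr",fr)):print(n,R.T@(p[:2]-o))
d=R.T@(P["tip"]-P["hub"])[:2];print("tip len",np.linalg.norm(d),"q",np.arctan2(d[0],d[1]))
E
```

```text
knob px (257.0, 266.78570556640625) 7.224277973175049
hub [ 0.4924 -0.0017  0.115 ] side [ 0.4942 -0.001   0.115 ] tri [ 0.4933 -0.0014  0.1148]
keeper [0.6162 0.0152 0.086 ] side [0.6171 0.0152 0.086 ] tri [0.6165 0.0154 0.0865]
knob [0.5456 0.0681 0.107 ] side [0.5457 0.0714 0.107 ] tri [0.5465 0.0686 0.1023]
tip [0.4469 0.1105 0.112 ] side [0.4482 0.1154 0.112 ] tri [0.4477 0.1116 0.1049]
knobmask [0.54691287 0.06850707 0.107     ]
front [0.4521978  0.23687878 0.08      ] [ 0.51026707 -0.1744421   0.08      ] 0.415399692483377
[ 0.64392519 -0.15475506  0.085     ]
yaw edge 0.14025064336062698 yaw keeper 0.1357347254166592 dist 0.1249593966687626
origin [0.64787129 0.0555928 ]
hub [-0.162 -0.035]
keeper [-0.03704188 -0.0355643 ]
knob [-0.09954412  0.02669172]
tip [-0.19136246  0.08249709]
fl [-0.16840996  0.20685938]
fr [-0.16840996 -0.20854031]
tip len 0.12111036460262976 q -0.24488407854322128
```

Every check agrees: the hub-to-keeper distance is 125.0 mm, the rack yaw is 0.139 by both the edge and the keeper line, the knob sits at x −99.5 mm, the latch is at about −0.25 and the door is open about 97 mm. Next I'll close the fingers and go to the left of the knob.

```bash
cat >> h.py <<'E'
YAW=0.139; PIV=np.array([0.4929,-0.0016])
RR=np.array([[np.cos(YAW),-np.sin(YAW)],[np.sin(YAW),np.cos(YAW)]])
O=PIV-RR@[-.162,-.035]
def W(x,y,z): return [*(O+RR@[x,y]),z]
def ori(yaw): return [np.pi,0,yaw]
E
python3 - <<'E'
from plant import robot
from h import *
robot.grip(0.0,20); N=robot.nose_length; print(N, robot.sense()["opening"])
p=robot.sense()["tcp_pos"]
robot.move_straight([p[0],p[1],.36],vel=.2)
ks=[]
for y in (YAW,YAW+np.pi,YAW-np.pi):
    try: print(y, robot.inverse_kinematics(W(-.099,.075,.33),ori(y)))
    except Exception as e: print(e)
robot.goto(W(-.099,.075,.33),ori(YAW))
print(robot.sense()["joint_pos"],robot.sense()["t"])
print("hit",robot.move_straight(W(-.099,.075,.091+N),vel=.1,contact_N=8))
print(robot.sense()["tcp_pos"],W(-.099,.075,.091+N),robot.sense()["t"])
for n in ["side","top"]:
    f=robot.grab_frame(n); cv2.imwrite(f"pics/{n}1.png",cv2.resize(f["image"][150:390,150:430,::-1],None,fx=2.4,fy=2.4)); np.savez(f"{n}1.npz",**f)
E
```

```text
0.011 -0.001524802485490176
0.139 [-0.74454468  0.19639639  0.54713423  1.70194472 -0.10639486  1.27293358
 -0.03566339]
3.2805926535897934 [ 0.65010556  0.46792984 -1.30644837  1.63058577  0.45769086  1.39898473
  2.57035298]
-3.002592653589793 [ 0.65010556  0.46792984 -1.30644837  1.63058577  0.45769086  1.39898473
  2.57035298]
[-0.74571933  0.19691933  0.54553825  1.70151954 -0.10670455  1.27291841
 -0.03568114] 4.0917
hit False
[0.54033783 0.11613581 0.10238446] [np.float64(0.5400515565897863), np.float64(0.11606788309118243), 0.102] 6.525
```

View pics/side1.png

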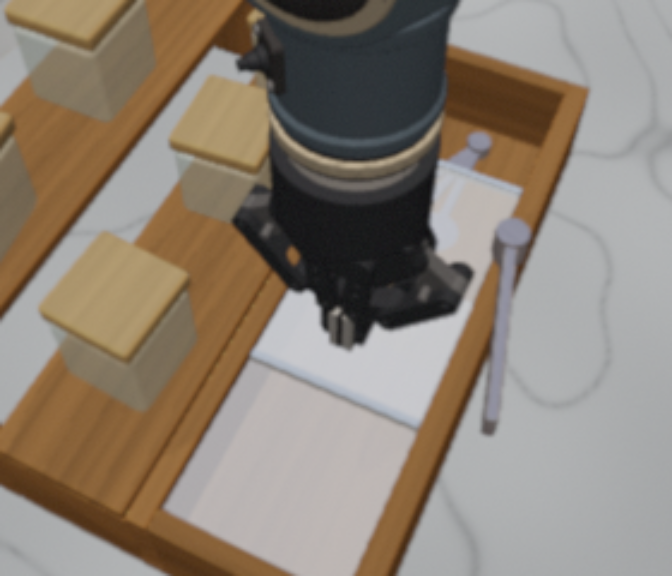

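View pics/top1.png

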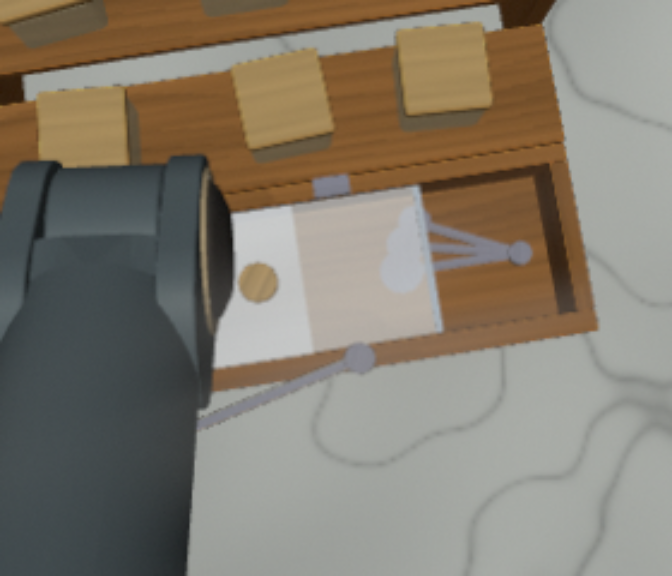

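The side view shows the closed fingertips at crop (342,330), just above the door, with the jars and latch clear. The top view shows the knob at crop (258,283), to the right of the hand. Now I'll push.

```bash
python3 - <<'E'
from plant import robot
from h import *
N=robot.nose_length
z=.091+N
r=robot.move_straight(W(-.099,-.070+.014+.011-.006,z),vel=.04,contact_N=10)
s=robot.sense();print(r,s["t"],s["wrist_force"],"rack",RR.T@(s["tcp_pos"][:2]-O))
robot.move_straight(W(-.099,-.03,z),vel=.05)
f=robot.grab_frame("side"); cv2.imwrite("pics/side2.png",cv2.resize(f["image"][150:390,150:430,::-1],None,fx=2.4,fy=2.4)); np.savez("side2.npz",**f)
robot.move_straight(W(-.099,-.02,.25),vel=.15)
E
```

```text
False 9.925 [-0.41810842  0.23226217  0.37505138] rack [-0.09898431 -0.0509035 ]
```

View pics/side2.png

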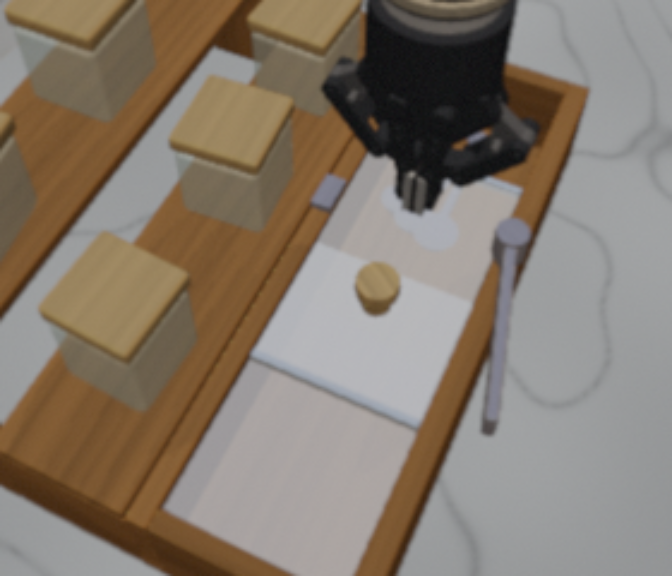

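The knob did not move: it is still at crop (378,285), and the fingers passed over it. The tips must be higher than the nose length implies, so I'll measure the tip height.

```bash
python3 - <<'E'
from h import *
s=np.load("side2.npz")
for uv in [(150+413/2.4,150+212/2.4)]:
  c,d=ray(s,uv);p=np.array(W(-.099,-.03,0))[:2]
  k=((p-c[:2])@d[:2])/(d[:2]@d[:2]);print(c+k*d,p)
s1=np.load("side1.npz")
c,d=ray(s1,(150+342/2.4,150+347/2.4));p=np.array(W(-.099,.075,0))[:2]
k=((p-c[:2])@d[:2])/(d[:2]@d[:2]);print(c+k*d,p)
for f,n in((s,'b'),): print(proj(f,[W(-.099,.0267,.107),W(-.099,.0267,.077),W(-.099,-.03,.091),W(-.099,-.03,.102)]))
im=s["image"][200:290,270:370,::-1];cv2.imwrite("pics/s2z.png",cv2.resize(im,None,fx=6,fy=6,interpolation=cv2.INTER_CUBIC))
E
```

```text
[0.55608583 0.012776   0.1055481 ] [0.5545996 0.0120806]
[0.54181972 0.11715292 0.10307442] [0.54005156 0.11606788]
[[308.21717378 266.41394098]
 [307.33228637 277.32193526]
 [322.48653813 244.07406124]
 [322.99359306 239.85024929]]
```

View pics/s2z.png

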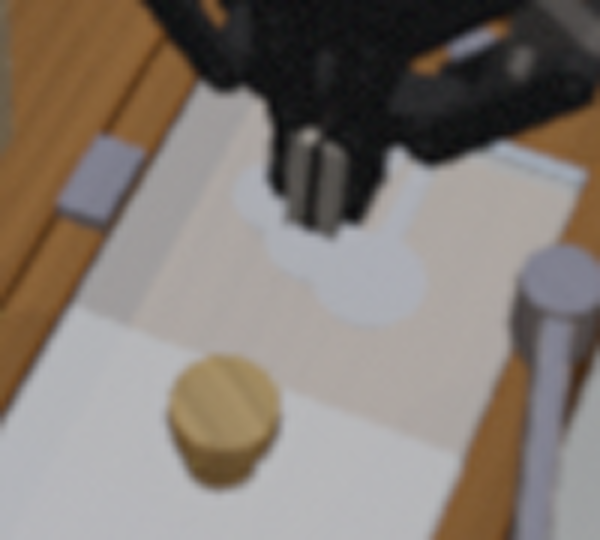

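The tip's near edge measures z of about 0.105–0.115 m, not 0.091. I'll calibrate by a gentle touch-down on the door face, which is known to be at z 77 mm, to the left of the knob.

```bash
python3 - <<'E'
from plant import robot
from h import *
robot.move_straight(W(-.099,.075,.25),vel=.15)
robot.move_straight(W(-.099,.075,.108),vel=.12)
robot.sleep(.2);f0=robot.sense()["wrist_force"]
r=robot.move_straight(W(-.099,.075,.066),vel=.02,contact_N=3)
s=robot.sense();print(r,s["tcp_pos"],s["wrist_force"]-f0,s["t"])
p=s["tcp_pos"]
robot.move_straight([p[0],p[1],p[2]+.012],vel=.03)
f=robot.grab_frame("side"); cv2.imwrite("pics/side3.png",cv2.resize(f["image"][150:390,150:430,::-1],None,fx=2.4,fy=2.4))
E
```

```text
True [0.54007974 0.11610281 0.06729918] [0.45459327 0.89029054 4.22791692] 15.8667
```

View pics/side3.png

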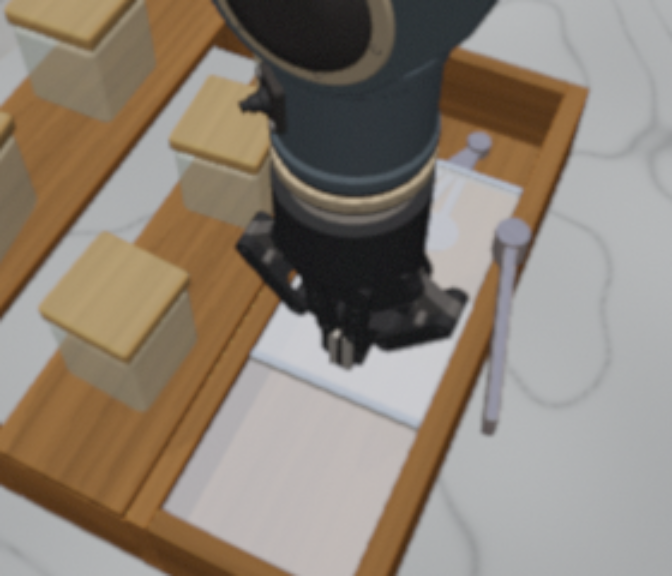

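```bash
python3 - <<'E'
from plant import robot
from h import *
f=robot.grab_frame("side");np.savez("side3.npz",**f);w=robot.grab_frame("wrist");np.savez("wrist3.npz",**w)
print(robot.sense()["tcp_pos"])
cv2.imwrite("pics/w3.png",w["image"][:,:,::-1])
im=f["image"][220:320,240:360,::-1];cv2.imwrite("pics/s3z.png",cv2.resize(im,None,fx=6,fy=6,interpolation=cv2.INTER_CUBIC))
for y in(.064,.075,.086):
  for z in (.07,.09,.11): print(y,z,(proj(f,[W(-.099,y,z)])[0]-[240,220])*6)
rz=f["range_z"]
# depth points of the pads
for (x,y) in [(311,345),(318,360),(325,330),(345,350),(440,250)]:
  u=240+x/6;v=220+y/6;c,d=ray(f,(u,v));print(x,y,c+d*rz[int(round(v)),int(round(u))])
E
```

```text
[0.53988399 0.11610653 0.07910465]
0.064 0.07 [340.76093331 478.2485871 ]
0.064 0.09 [342.6831009  437.68654466]
0.064 0.11 [344.70605885 394.87597536]
0.075 0.07 [321.61879772 515.12977568]
0.075 0.09 [323.04733122 475.15466059]
0.075 0.11 [324.55144747 432.93499999]
0.086 0.07 [302.07471271 552.75391045]
0.086 0.09 [302.98649631 513.40306037]
0.086 0.11 [303.94667374 471.81413725]
311 345 [0.54581274 0.11360041 0.13966287]
318 360 [0.53355411 0.13046395 0.16819246]
325 330 [0.53143267 0.13158817 0.18332977]
345 350 [0.5280476  0.12910202 0.1753419 ]
440 250 [0.50782255 0.13122518 0.23176554]
```

View pics/s3z.png

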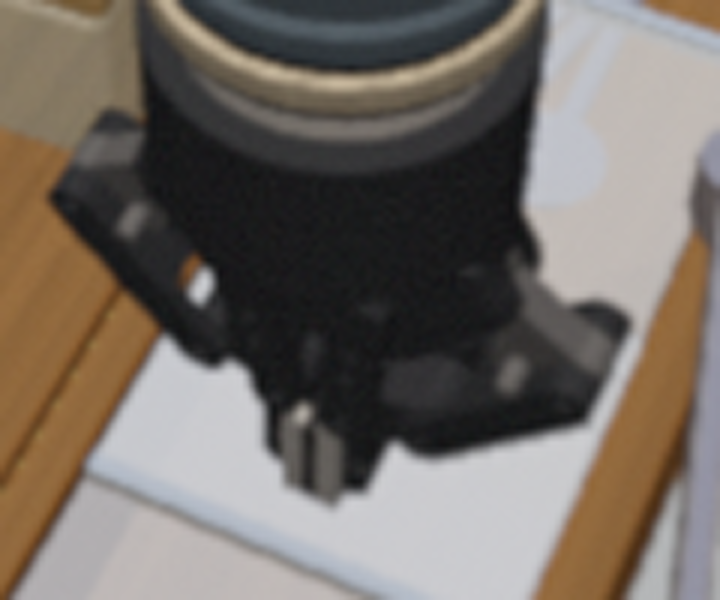

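View pics/w3.png

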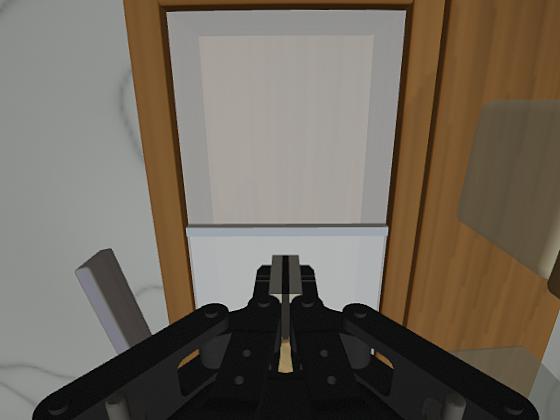

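My sign was wrong: contact came at TCP z 0.067 with the face at 0.077, so the shut tips are about 10 mm above the TCP. That agrees with the picture, and it explains why the fingers passed over the knob. Before sweeping lower, I'll check the knuckle clearance to the jars.

```bash
python3 - <<'E'
from h import *
f=np.load("side3.npz");t=np.load("top0.npz")
# knuckle extents: intersect ray with vertical plane rack y=.075
for x,y in[(55,195),(110,115),(215,360),(630,320),(435,455)]:
  c,d=ray(f,(240+x/6,220+y/6));cr=RR.T@(c[:2]-O);dr=RR.T@d[:2];k=(.075-cr[1])/dr[1]
  print("knuckle rack x,z",cr[0]+k*dr[0],c[2]+k*d[2])
g=lambda x,y:(140+x/2.9,190+y/2.9)
for n,p in[("jar3",(78,100)),("jar3",(183,93)),("jar2",(335,65)),("jar2",(432,45)),("jar1",(517,25)),("jar1",(624,12))]:
  print(n,RR.T@(onz(t,g(*p),.15)[:2]-O))
E
```

```text
knuckle rack x,z -0.03300482207933547 0.163431592843787
knuckle rack x,z -0.048834098218614425 0.20215124997111733
knuckle rack x,z -0.07133468252009828 0.12187921694195408
knuckle rack x,z -0.16175035041794172 0.2025418209113431
knuckle rack x,z -0.1257350304772745 0.12096419665892283
jar3 [-0.0132315   0.15963545]
jar3 [-0.01798726  0.10101068]
jar2 [-0.01487336  0.01528834]
jar2 [-0.01166867 -0.03972272]
jar1 [-0.00743937 -0.08842779]
jar1 [-0.00893378 -0.14913605]
```

The knuckles reach rack x of about −33 mm at z 163 mm and the jar fronts start at −18 mm, so there is 15 mm of clearance. I'll push at TCP z 0.082, which puts the tips at about 0.092.

```bash
python3 - <<'E'
from plant import robot
from h import *
z=.082
robot.move_straight(W(-.101,.075,z),vel=.05)
r=robot.move_straight(W(-.101,-.060,z),vel=.045,contact_N=10)
s=robot.sense();print(r,s["t"],s["wrist_force"],"rack",RR.T@(s["tcp_pos"][:2]-O))
p=s["tcp_pos"]; q=RR.T@(p[:2]-O)
robot.move_straight(W(q[0],q[1]+.02,z),vel=.06)
robot.move_straight(W(-.101,q[1]+.02,.2),vel=.15)
f=robot.grab_frame("side"); cv2.imwrite("pics/side4.png",cv2.resize(f["image"][150:390,150:430,::-1],None,fx=2.4,fy=2.4)); np.savez("side4.npz",**f)
print(robot.sense()["t"])
print(proj(f,[W(-.099,-.07,.107)]))
E
```

```text
True 19.1667 [-0.05142818  0.75477648  0.65049208] rack [-0.10102324 -0.04282824]
20.625
[[332.88653418 219.49027644]]
```

View pics/side4.png

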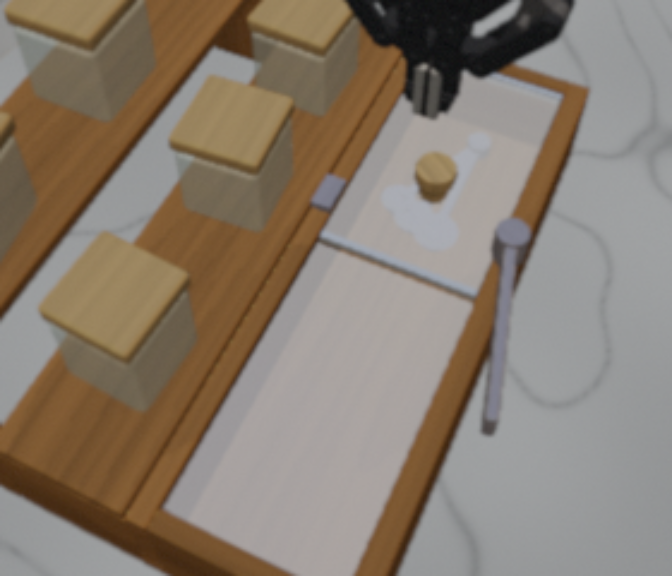

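The knob is now at crop (436,172) and the door's left edge is at (320,238)–(475,292). It looks shut, and the push stopped on a 10 N contact. I'll measure the door's travel.

```bash
python3 - <<'E'
from h import *
def knob(fn,u0,v0):
    f=np.load(fn);h=cv2.cvtColor(f["image"],cv2.COLOR_RGB2HSV)
    m=cv2.inRange(h,(8,70,60),(30,255,255));w=np.zeros_like(m);sl=np.s_[v0-13:v0+14,u0-14:u0+15];w[sl]=m[sl]
    c=max(cv2.findContours(w,0,1)[0],key=cv2.contourArea);M=cv2.moments(c);uv=(M["m10"]/M["m00"],M["m01"]/M["m00"])
    return RR.T@(onz(f,uv,.1)[:2]-O),uv,M["m00"]
a=knob("side0.npz",307,269);b=knob("side4.npz",332,222);print(a,b,"moved",b[0]-a[0])
from plant import robot
f=robot.grab_frame("top");np.savez("top4.npz",**f);cv2.imwrite("pics/top4.png",cv2.resize(f["image"][190:340,140:410,::-1],None,fx=2.9,fy=2.9,interpolation=cv2.INTER_CUBIC))
E
```

```text
(array([-0.09766472,  0.02801518]), (306.796399751707, 269.3898199875853), 268.5) (array([-0.0970352 , -0.06776764]), (330.8200716845878, 222.8494623655914), 232.5) moved [ 0.00062952 -0.09578282]
```

View pics/top4.png

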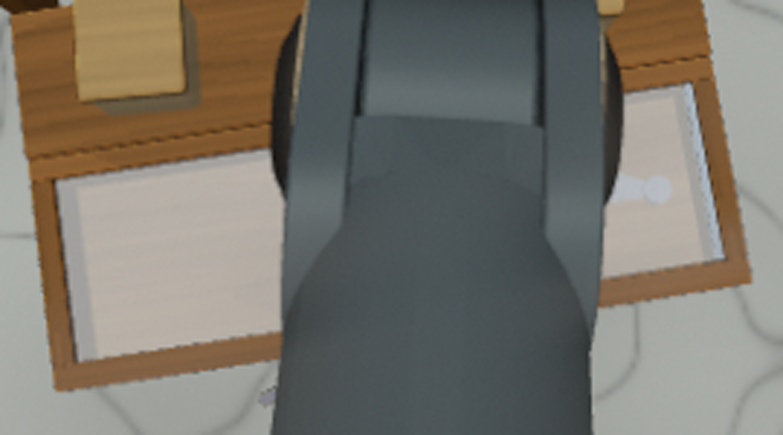

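The door's right edge meets the right rim and the knob measures y −68 to −70 mm, so the door is shut. Now the latch: I'll check that the swing arc is reachable, then swing with the tool turning along with the arm.

```bash
cat >> h.py <<'E'
def arc(q,r=.062,hw=.016,z=.084):
    x=-.162+r*np.sin(q)-hw*np.cos(q); y=-.035+r*np.cos(q)+hw*np.sin(q)
    return W(x,y,z), ori(np.pi/2-q+YAW)
E
python3 - <<'E'
from plant import robot
from h import *
for off in (0,np.pi,-np.pi):
  for q in (-.5,-.25,.2,.7,1.2,1.571):
    p,o=arc(q); j=robot.inverse_kinematics(p,[o[0],0,o[2]+off]); print(off,q,np.round(p,3),np.hypot(p[0],p[1]),None if j is None else np.round(j,2))
E
```

```text
0 -0.5 [0.443 0.039 0.084] 0.4447608768210798 [-0.24  0.29  0.07  2.2  -0.03  0.66  2.06]
0 -0.25 [0.455 0.05  0.084] 0.4572898357175835 [-0.29  0.3   0.11  2.17 -0.05  0.67  1.81]
0 0.2 [0.481 0.061 0.084] 0.48459708811220364 [-0.36  0.34  0.18  2.12 -0.1   0.69  1.39]
0 0.7 [0.512 0.059 0.084] 0.5157714562784355 [-0.42  0.39  0.28  2.05 -0.16  0.72  0.97]
0 1.2 [0.539 0.043 0.084] 0.5408902053133459 [-0.45  0.43  0.38  2.   -0.23  0.75  0.57]
0 1.571 [0.552 0.023 0.084] 0.5525617220548619 [-0.46  0.46  0.45  1.98 -0.28  0.76  0.29]
3.141592653589793 -0.5 [0.443 0.039 0.084] 0.4447608768210798 [-0.73  0.34  0.66  2.22 -0.33  0.68 -0.77]
3.141592653589793 -0.25 [0.455 0.05  0.084] 0.4572898357175835 [-0.78  0.37  0.71  2.2  -0.37  0.69 -0.99]
3.141592653589793 0.2 [0.481 0.061 0.084] 0.48459708811220364 [-0.84  0.43  0.79  2.14 -0.46  0.74 -1.38]
3.141592653589793 0.7 [0.512 0.059 0.084] 0.5157714562784355 [-0.88  0.53  0.91  2.08 -0.59  0.81 -1.75]
3.141592653589793 1.2 [0.539 0.043 0.084] 0.5408902053133459 [-0.89  0.63  1.02  2.02 -0.7   0.89 -2.11]
3.141592653589793 1.571 [0.552 0.023 0.084] 0.5525617220548619 [ 0.7   0.76 -1.18  1.91  0.82  1.06  2.44]
-3.141592653589793 -0.5 [0.443 0.039 0.084] 0.4447608768210798 [-0.73  0.34  0.66  2.22 -0.33  0.68 -0.77]
-3.141592653589793 -0.25 [0.455 0.05  0.084] 0.4572898357175835 [-0.78  0.37  0.71  2.2  -0.37  0.69 -0.99]
-3.141592653589793 0.2 [0.481 0.061 0.084] 0.48459708811220364 [-0.84  0.43  0.79  2.14 -0.46  0.74 -1.38]
-3.141592653589793 0.7 [0.512 0.059 0.084] 0.5157714562784355 [-0.88  0.53  0.91  2.08 -0.59  0.81 -1.75]
-3.141592653589793 1.2 [0.539 0.043 0.084] 0.5408902053133459 [-0.89  0.63  1.02  2.02 -0.7   0.89 -2.11]
-3.141592653589793 1.571 [0.552 0.023 0.084] 0.5525617220548619 [ 0.7   0.76 -1.18  1.91  0.82  1.06  2.44]
```

```bash
python3 - <<'E'
from plant import robot
from h import *
p,o=arc(-.5)
robot.goto([p[0],p[1],.2],o)
print(robot.sense()["t"])
print(robot.move_straight(p,vel=.1,contact_N=6), robot.sense()["tcp_pos"][2]-p[2])
for q in np.linspace(-.35,1.5,11):
    p,o=arc(q); r=robot.move_straight(p,vel=.06,attitude=o,contact_N=15)
    if r: print("contact",q,robot.sense()["wrist_force"]);break
s=robot.sense();print(s["t"],s["wrist_force"],s["tcp_pos"]-p)
f=robot.grab_frame("side"); cv2.imwrite("pics/side5.png",cv2.resize(f["image"][150:390,150:430,::-1],None,fx=2.4,fy=2.4)); np.savez("side5.npz",**f)
E
```

```text
22.2917
False 0.0004872592450510388
27.4083 [-0.43444868  0.52411397  0.52521091] [-1.77877522e-04  2.10209461e-04 -5.24703911e-05]
```

View pics/side5.png

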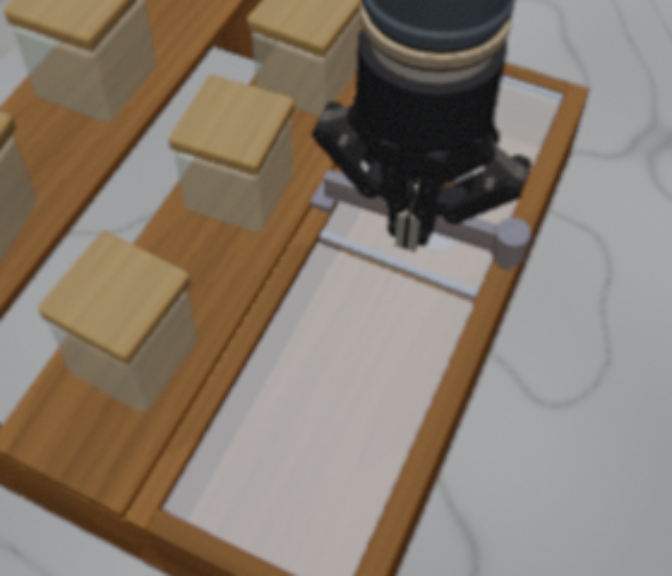

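The arm has swung across and its tip, at crop (328,183), is close to the keeper at (322,197). I'll measure the angle.

```bash
python3 - <<'E'
from h import *
f=np.load("side5.npz");im=f["image"][205:275,270:380,::-1];cv2.imwrite("pics/s5z.png",cv2.resize(im,None,fx=7,fy=7,interpolation=cv2.INTER_CUBIC))
for q in(1.4,1.5,1.57,1.65):
  P=[W(-.162+r*np.sin(q)-h*np.cos(q),-.035+r*np.cos(q)+h*np.sin(q),.112) for r in(.125,.095) for h in(.004,-.004)]
  print(q,np.round((proj(f,P)-[270,205])*7).tolist())
E
```

```text
1.4 [[85.0, 188.0], [95.0, 160.0], [219.0, 219.0], [228.0, 190.0]]
1.5 [[102.0, 145.0], [115.0, 119.0], [230.0, 185.0], [243.0, 158.0]]
1.57 [[116.0, 116.0], [132.0, 91.0], [240.0, 162.0], [255.0, 137.0]]
1.65 [[136.0, 85.0], [154.0, 61.0], [254.0, 138.0], [271.0, 114.0]]
```

View pics/s5z.png

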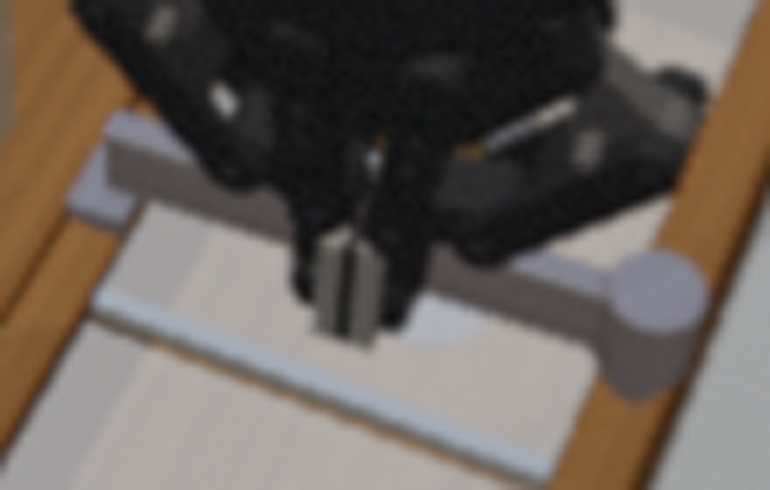

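The tip corners at (106,137) and (122,110) correspond to q of about 1.52. I'll nudge by 0.045 rad, back off and look from above.

```bash
python3 - <<'E'
from plant import robot
from h import *
p,o=arc(1.545);robot.move_straight(p,vel=.03,attitude=o);robot.sleep(.3)
p,o=arc(1.545,hw=.04);robot.move_straight(p,vel=.08)
robot.move_straight([p[0],p[1],.26],vel=.15)
robot.goto([.40,.30,.36],ori(1.2))
print(robot.sense()["t"])
for n in("side","top"):
    f=robot.grab_frame(n);np.savez(n+"6.npz",**f)
    c=f["image"][190:340,140:410] if n=="top" else f["image"][190:310,250:400]
    k=2.9 if n=="top" else 5
    cv2.imwrite(f"pics/{n}6.png",cv2.resize(c[:,:,::-1],None,fx=k,fy=k,interpolation=cv2.INTER_CUBIC))
    cv2.imwrite(f"pics/{n}6f.png",f["image"][:,:,::-1])
E
```

```text
30.9583
```

View pics/top6.png

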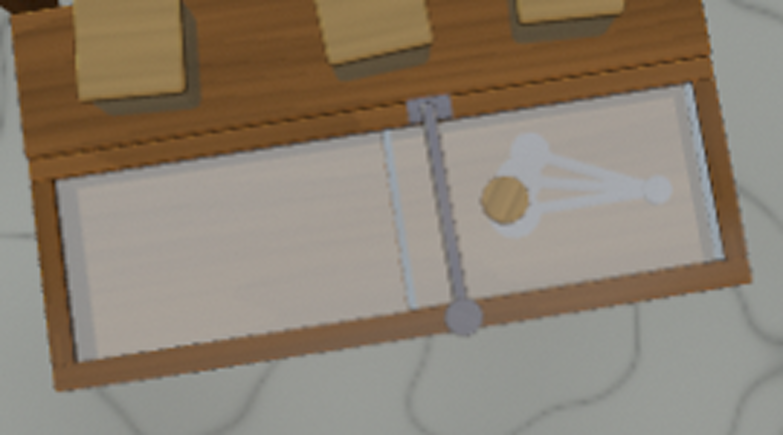

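View pics/side6.png

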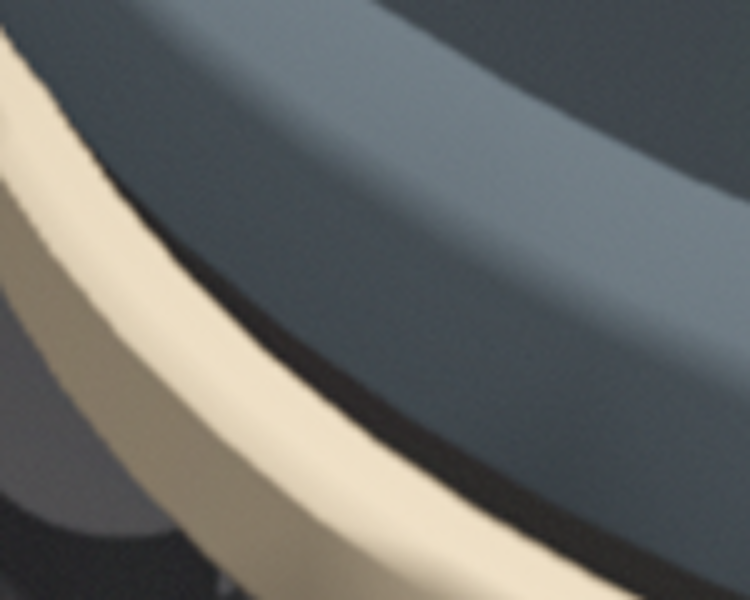

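The top view shows the arm running from the hub at (463,317) to its tip at (430,106), over the middle of the keeper. The knob is at (505,200) and the jars have not moved. I'll do a numeric check.

```bash
python3 - <<'E'
from h import *
f=np.load("top6.npz");g=lambda x,y:(140+x/2.9,190+y/2.9)
h=onz(f,g(463,317),.115);
for pt in((430,112),(447,212)):
  a=onz(f,g(*pt),.112);d=RR.T@(a-h)[:2];print("q",np.arctan2(d[0],d[1]),np.linalg.norm(d))
print("knob",RR.T@(onz(f,g(505,200),.107)[:2]-O))
a=np.load("top0.npz")["image"].astype(int);d=np.abs(a-f["image"]).max(2)
print("jar-region change px>25:",[(d[r]>25).sum() for r in (np.s_[180:232,160:210],np.s_[168:216,245:290],np.s_[158:205,312:358])])
E
```

```text
q 1.5639850307679937 0.11901067469617208
q 1.5732912233806933 0.06031476192819217
knob [-0.10006914 -0.06955781]
jar-region change px>25: [np.int64(0), np.int64(0), np.int64(0)]
```

```bash
python3 - <<'E'
from plant import robot
robot.close_job(); print(robot.sense()["t"])
E
```

```text
the job is handed in; nothing more can be done
the job is handed in; nothing more can be done
```

I pushed the door shut by its knob with the closed fingertips. I then swung the latch arm round until its tip lay over the keeper, backed off to free space and handed the job in at about 31 s. No verdict is reported.

**Last checks, from the top view:**
- **Door:** the knob is at rack y −69.6 mm, against −70 mm for fully shut, so the door is shut within about 1 mm. An earlier side view, taken before the latch was swung, gave −67.8 mm, which is still inside 6 mm.
- **Latch:** the angle measures 1.564 to 1.573 rad, with the tip over the middle of the keeper.
- **Jars:** no pixels changed in the three middle-tier jar regions compared with the first picture.
- **Spoons:** they look unmoved by eye; I did not measure them.

**What went wrong or was not checked:**
- **First door push:** it passed over the knob because the shut fingertips sat about 10 mm above the TCP, not 11 mm below it as `nose_length` implied. I found this by a 3 N touch-down on the door face, then pushed again lower down.
- **Final side view:** the robot arm blocked it, so the end state was checked from the top camera only.

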